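# Sweep-test a curved touch strip

## Robot

A 6-joint arm with a two-finger parallel gripper is mounted at the origin on the work surface. World frame = base frame: x ahead of the robot, y to its left, z up, the work surface at z = 0. Lengths are in mm, angles in rad, forces in N, time in s.
With the tool pointing down it reaches from about 425 to 925 mm from the base axis. Payload 12.5 kg.
Tool frame: the origin (TCP) lies at the very end of the fingers, on their centre line; the grasp point (between the pads) lies 19 mm behind it (manip.hold_point_z is the distance from the TCP to the grasp point, in mm); z points along the fingers, y is the line along which they close (so a half turn about z gives the same grasp; the last joint's range is limited). The gripper opens to 85 mm and grips with 20 to 120 N. Pads are 22 mm wide; open, the fingers measure 114 mm over their backs; the gripper's body (76 mm by 85 mm) begins 54 mm behind the grasp point. The pads swing forward as they close: fully open they stand 13 mm farther back than shut.
Start: joints at [-1.226, 0.491, 1.559, -0, 1.092, -0.106], TCP at [272.327, -562.568, 231.327] pointing down, gripper open.
Joint ranges: [-3.1, 3.1], [-0.84, 2.19], [0.05, 2.79], [-1.13, 4.28], [0.06, 2.93], [-2.69, 2.69]. Speed limits (rad/s): [2.22, 2.22, 2.79, 3.14, 3.14, 3.14].

## Interface

Orientations are given as a rotation vector (axis times angle).
In Python, from bench import sensors, optics, manip gives the robot as it stands. The module is installed in compiled form; this text tells all that it offers.
- The arm moves only by the shell command python3 -m crank 'ROWS' [OPENING] [FORCE]. ROWS is JSON, a list of rows, each a list of 4 numbers: the shift along the tool's x, y, z in m, then the turn about the tool's z in rad. In form: [[tx, ty, tz, roll], ...]. A call has 1 to 12 rows; each row shifts and turns the commanded pose from where the row before left it, along the tool's axes as they then stand; what a row does not reach is not made up. A row lasts 1/12 s, in which the tool goes at most 41.7 mm and 7.16 degrees, less where a joint would pass 70% of its speed; a pose out of reach is approached as far as the arm can. A call is refused whole if a number of a shift passes 0.0417 or a number of a turn 0.125, either way. A call with a gripper value outside its range is refused whole. OPENING is the finger opening in m, from 0 to 0.0854, set as the call begins (- or left out, the last holds). The fingers move at their own pace and stop on an object; FORCE is the grip in N (left out, the last holds). Time passes only in rows, so rows that do not move let the fingers close. It gives the time, the measured TCP pose, the force and the opening at its end, in the units of the state.
- sensors.state(): the state, without advancing time (a new reading comes with each control period).
- optics.capture(name): name is "scene" or "top" or "wrist"; returns a dict with "pixels" (384x512x3 uint8, red, green, blue), "range_z" (384x512 float32, mm along the optical axis (not along the pixel's ray), 0 where there is no reading), "mtx" (3x3 intrinsics, pixels), "view" (4x4, takes a point from world to camera coordinates). Camera axes: x right, y down, z forward; pixel columns grow to the right and rows downward; lengths in mm; the calibration is good to about 2 mm. A picture is of the moment at which its call begins.
- manip.sign_off(): hands the job in, once; it reports no verdict.
Trained networks look in a picture, given as the dict that the camera call returned (one of the last four; its "shot" number tells which), for a name from the list of things; names that differ only in an ending like _2 or _b are one class to them, and where a whole thing is asked for, a point or a joint stands for the part that bears it (a point fixed in the world has none). Each returns a list of dicts, best first, with "p" (0 to 1); they miss things now and then, are a little off and sometimes report something else, mostly with a low value. They report only what shows in the picture. A call takes as long as a camera call.
- optics.regions_of(picture, name): "region" (384x512 bool, what is visible of it) and "extent" ([left, top, width, height] in pixels, round what is visible of it).
The state is a dict: "time_s": time; "joint_pos": joint angles; "dq": joint speeds; "joint_efforts": joint torques, N m; "tcp_pos": TCP position; "ee_rot": TCP orientation; "force": force on the tool from outside, world axes, zero at the start; "wrist_torque": the same for the moment, N m; "gripper_width": opening from 0.0 (shut) to 1.0 (fully open).
Only numpy, scipy, OpenCV 4.12 (cv2) and the standard library are available. Lean on these libraries where they do the work, as an engineer would, in place of code of your own. Each camera call takes 0.05 s, during which the arm holds its last target. There are 200 camera calls.

## Task

Test the curved touch strip on the blue trainer board: set the fingertips (best with the gripper shut) lightly on the round copper pad at one end and draw them along the strip over every pad, staying in touch all the way and never pressing hard, to the square pad at the other end, by the three binding posts. Finish with the fingertips still resting lightly on the square pad: the program ends while holding that touch. Only touch the strip: do not lift or shift the board, and leave the other things where they are.

Things in the scene. Friction and masses are not known exactly. Their poses are not given: they have to be found in the camera images.
- board: Blue trainer board 170 (x) x 250 (y) x 22 mm, about 1.6 kg, loose on rubber feet; origin under its centre. On it: white breadboard, binding posts (tops 45 mm above the bench), and a black curved touch strip, 24 mm wide, its flat top 36 mm above the bench, its centre line an arc of 110 mm radius about board point x = -65, y = 0 mm, with five flush copper pads every 25 degrees (48 mm).
- pad1: On the curved touch strip; origin at the centre of its top surface (it sinks with the strip), z up, x along the strip's width (away from the arc's centre), y along the strip towards the round pad's end. The first pad, a round copper disc of 22 mm diameter at the strip's +y end: the start.
- pad2: On the curved touch strip; origin at the centre of its top surface (it sinks with the strip), z up, x along the strip's width (away from the arc's centre), y along the strip towards the round pad's end. Second pad, a narrow copper bar across the strip, 7 x 20 mm.
- pad3: On the curved touch strip; origin at the centre of its top surface (it sinks with the strip), z up, x along the strip's width (away from the arc's centre), y along the strip towards the round pad's end. Third (middle) pad, a narrow copper bar across the strip, 7 x 20 mm.
- pad4: On the curved touch strip; origin at the centre of its top surface (it sinks with the strip), z up, x along the strip's width (away from the arc's centre), y along the strip towards the round pad's end. Fourth pad, a narrow copper bar across the strip, 7 x 20 mm.
- pad5: On the curved touch strip; origin at the centre of its top surface (it sinks with the strip), z up, x along the strip's width (away from the arc's centre), y along the strip towards the round pad's end. The last pad, a square copper plate 20 x 20 mm at the strip's -y end, nearest the binding posts: the finish.
- strip (a joint): How far the touch strip is pressed down, in m: 0 at rest (up), 0.008 at its hard stop. The whole strip sinks level on springs: about 0.4 N starts it moving, then 0.6 N per mm, about 5 N at the stop. 2 to 4 mm is a good light touch.
- capacitor: Black upright can, 22 mm diameter, 34 mm tall, standing on the board inside the curve of the strip; origin at the centre of its underside. Bystander, loose.
- core: Dark steel ring lying flat on the board, 28 mm outside diameter, 12 mm high. Origin under its centre. Bystander, loose.
- screwdriver: Screwdriver 170 mm long with an orange handle, lying on the bench beside the board. Bystander, loose.
- meter: Yellow hand multimeter lying flat, 150 x 78 x 45 mm. Origin under its centre. Bystander, loose.
- spool: Upright wire spool, 60 mm diameter, 44 mm tall. Origin under its centre. Bystander, loose.
- jar: Small amber jar, 48 mm diameter, 50 mm tall. Origin under its centre. Bystander, loose.
- heatsink: Finned aluminium block 40 x 60 x 26 mm. Origin under its centre. Bystander, loose.

How it is judged (in metres and radians):
On the way, in this order (a step that is already met when the one before it is completed fails the run):
1. the fingertips touch the round first pad (contact force between the fingers and pad1 above 0.15 N), for 0.1 s.
2. the fingertips touch the second pad (contact force between the fingers and pad2 above 0.15 N), for 0.1 s.
3. the fingertips touch the middle pad (contact force between the fingers and pad3 above 0.15 N), for 0.1 s.
4. the fingertips touch the fourth pad (contact force between the fingers and pad4 above 0.15 N), for 0.1 s.
5. the fingertips touch the square last pad (contact force between the fingers and pad5 above 0.15 N), for 0.1 s.
At the end, for the whole second after the job is handed in: The pads have been touched in order from the round to the square one; the fingertips still rest on the square pad with more than 0.15 N, the strip pressed down more than 0.3 mm, less than 12 N on the board, and the board within 12 mm of where it stood, flat (contact force between the fingers and pad5 above 0.15 N and value of joint strip above 0.0003 m and contact force between the fingers and board below 12 N and distance of board from where it was at the start of the episode below 0.012 m and angle between board's own z axis and vertical below 0.05 rad); the arm keeps its last pose, push and grip.
It fails at once if the fingers press on the board or its strip with more than 12 N (contact force between the fingers and board above 12 N).
It fails at once if the fingertips come off the strip (it springs back up) while low over its middle stretch, between the end pads (y of the grasp point in the frame of board between -0.06 and 0.06 m and x of the grasp point in the frame of board between 0.012 and 0.068 m and z of the grasp point in the frame of board below 0.11 m and value of joint strip below 0.0003 m).
It fails at once if the board is lifted, tilted or shifted by more than 12 mm (not (distance of board from where it was at the start of the episode below 0.012 m) or not (angle between board's own z axis and vertical below 0.05 rad)).
It fails at once if a bystander is moved by more than 20 mm (distance of any of capacitor, core, screwdriver, meter, spool, jar, heatsink from where it was at the start of the episode above 0.02 m).
It also fails if it takes over 43 s, if anything falls off the work surface, if the arm or the gripper's body presses on something with over 40 N, if the wrist force passes 120 N, or if a joint passes its speed limit or range.

## Working session

There is one attempt and no reset: what is moved stays moved. The work goes in short steps, Python scripts to look and compute and a shell command to move; the robot and the scene stay as the last step left them, time stands still between calls to the robot, and variables do not carry over. Pictures are saved under pics/ and viewed, on a budget of 10 in all, crops included, one or two more only if the job needs it, and the job is handed in when it is done.

```bash
mkdir -p pics; cat > h.py <<'E'
import numpy as np, cv2
from bench import sensors, optics, manip
def world(c,mask):
    v,u=np.nonzero(mask&(c["range_z"]>0)); z=c["range_z"][v,u]; K=c["mtx"]
    p=np.stack([(u-K[0,2])/K[0,0]*z,(v-K[1,2])/K[1,1]*z,z,np.ones_like(z)],1)
    return (p@np.linalg.inv(c["view"]).T)[:,:3]
def save(c,n): cv2.imwrite("pics/"+n,c["pixels"][:,:,::-1])
E
python3 - <<'E'
from h import *
s=sensors.state(); print(s)
c=optics.capture("top"); save(c,"top1.png")
for n in ["board","pad1","pad2","pad3","pad4","pad5","strip","capacitor","core"]:
    for r in optics.regions_of(c,n)[:3]:
        p=world(c,r["region"]); print(n,round(r["p"],2),r["extent"],np.median(p,0).round(1),p.mean(0).round(1))
E
```

```text
{'time_s': 0.0, 'joint_pos': array([-1.22558236e+00,  4.91553490e-01,  1.55945212e+00,  2.14948674e-05,
        1.09171657e+00, -1.05615642e-01]), 'dq': array([ 1.70460920e-03,  8.39376713e-04,  7.80531438e-05, -1.61615942e-04,
        1.64680188e-03, -6.12879030e-04]), 'joint_efforts': array([-1.69553514e-04, -6.18446660e+01, -2.61593252e+01, -1.33727276e-04,
        4.06269581e-03, -1.01582556e-07]), 'tcp_pos': array([ 272.25779917, -562.32760971,  230.73059487]), 'ee_rot': array([-3.06102320e+00, -7.01913209e-01,  1.82241270e-04]), 'force': array([ 0.89983712, -0.16650075,  0.70152263]), 'wrist_torque': array([ 0.03350357, -0.03129411, -0.0327685 ]), 'gripper_width': 1.0017939996928154}
board 0.73 [239.3, 150.7, 64.4, 80.7] [565.9 -43.   23.3] [567.2 -43.9  24.9]
strip 0.6 [249.6, 157.3, 28.6, 61.6] [573.8 -11.2  35.6] [572.8 -16.9  34.6]
strip 0.59 [229.7, 162.1, 9.3, 25.0] [618.2  81.   23.8] [619.8  81.1  23.8]
core 0.35 [253.3, 162.3, 24.7, 56.7] [576.7 -11.8  36.2] [572.7 -17.4  36.1]
```

```bash
python3 - <<'E'
from h import *
c=optics.capture("top"); 
a=c["pixels"][:,:,::-1]; cv2.imwrite("pics/top2.png",cv2.resize(a[110:270,180:380],None,fx=4,fy=3.75*1.0667,interpolation=cv2.INTER_CUBIC)[:600])
d=optics.capture("scene"); save(d,"scene1.png")
for n in ["board","pad1","pad2","pad3","pad4","pad5","strip"]:
    for r in optics.regions_of(d,n)[:2]:
        p=world(d,r["region"]); print(n,round(r["p"],2),r["extent"],np.median(p,0).round(1))
E
```

```text
board 0.63 [190.0, 175.0, 107.3, 83.3] [598.8 -58.4  23.4]
board 0.21 [197.7, 192.1, 10.2, 6.3] [458.8 -75.1  32.3]
pad1 0.6 [265.6, 182.2, 32.0, 30.7] [626.1  76.5  22.1]
pad2 0.6 [265.6, 182.2, 32.0, 30.7] [626.1  76.5  22.1]
pad3 0.6 [265.6, 182.2, 32.0, 30.7] [626.1  76.5  22.1]
pad4 0.6 [265.6, 182.2, 32.0, 30.7] [626.1  76.5  22.1]
pad5 0.6 [265.6, 182.2, 32.0, 30.7] [626.1  76.5  22.1]
strip 0.89 [223.0, 186.2, 41.2, 45.0] [591.7 -13.   36.8]
```

View pics/top2.png

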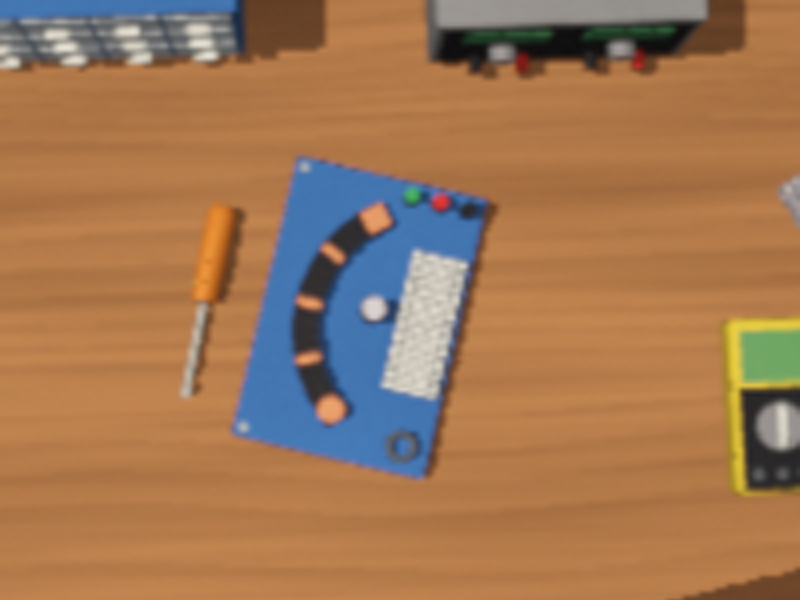

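View pics/scene1.png

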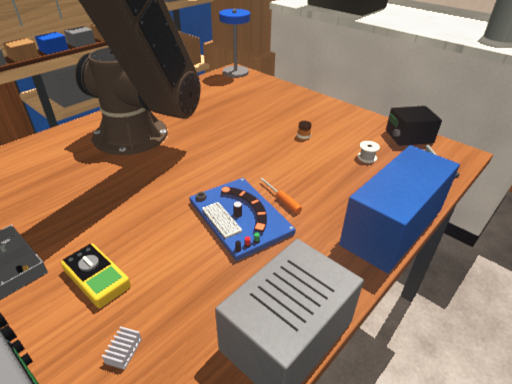

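The top view crop (4x, offset 180,110) shows the round pad at (331,408), bars at (309,357), (309,302), (333,254), the square pad at (376,218), posts at the far end, and the capacitor inside the arc. I'll do a colour and depth fit of the board pose next.

```bash
cat >> h.py <<'E'
from scipy.optimize import least_squares
A=np.radians([50,25,0,-25,-50])
PB=np.stack([-65+110*np.cos(A),110*np.sin(A)],1)
def fit(P,idx):
    f=lambda q:(np.array([[np.cos(q[2]),-np.sin(q[2])],[np.sin(q[2]),np.cos(q[2])]])@PB[idx].T).T+q[:2]-P
    best=min((least_squares(lambda q:f(q).ravel(),[*P.mean(0),t]) for t in (0,1.5,3,-1.5)),key=lambda r:r.cost)
    return best.x,f(best.x)
def pads(c,zlo=28,zhi=44,minpx=6):
    hsv=cv2.cvtColor(c["pixels"],cv2.COLOR_RGB2HSV); h,s,v=cv2.split(hsv)
    z=np.zeros(h.shape); m=c["range_z"]>0; z[m]=world(c,np.ones_like(m))[:,2]
    X=np.zeros(h.shape+(3,)); X[m]=world(c,np.ones_like(m))
    k=(h<22)&(s>60)&(v>110)&(z>zlo)&(z<zhi)
    n,l,st,ce=cv2.connectedComponentsWithStats(k.astype(np.uint8),connectivity=4)
    return [(ce[i].round(1),st[i,4],X[l==i].mean(0).round(1)) for i in range(1,n) if st[i,4]>=minpx]
E
python3 - <<'E'
from h import *
c=optics.capture("top")
# known plane z=36: intersect ray
K=c["mtx"]; Ti=np.linalg.inv(c["view"])
def ray(u,v,z=36):
    d=Ti[:3,:3]@np.array([(u-K[0,2])/K[0,0],(v-K[1,2])/K[1,1],1]); o=Ti[:3,3]; return (o+d*(z-o[2])/d[2])[:2]
for p in pads(c): print(p, ray(*p[0]).round(1))
px=[(331,408),(309,357),(309,302),(333,254),(376,218)]
P=np.array([ray(180+u/4-.4,110+v/4.0-.4) for u,v in px]); print(P.round(1)); q,r=fit(P,range(5)); print(q,r.round(1))
print(sensors.state()["time_s"])
E
```

```text
(array([339.1, 124.9]), np.int32(9), array([ 780. , -290.2,   35.4])) [ 779.8 -290. ]
(array([310. , 125.8]), np.int32(8), array([ 780.7, -190.1,   33.6])) [ 780.  -189.8]
(array([273.3, 164.3]), np.int32(44), array([649.8, -58.9,  36.9])) [650.  -58.8]
(array([262.8, 173. ]), np.int32(20), array([621.2, -22. ,  36.1])) [621.1 -21.8]
(array([256.8, 185.2]), np.int32(22), array([5.798e+02, 1.000e-01, 3.540e+01])) [579.7   0. ]
(array([256.6, 199.1]), np.int32(20), array([532. ,   2.1,  36.3])) [532.1   2.1]
(array([457., 201.]), np.int32(7), array([ 505.4, -675.7,   37. ])) [ 505.4 -676.1]
(array([262.2, 211.6]), np.int32(42), array([488.9, -15.8,  36.3])) [488.8 -15.7]
(array([373.6, 232.3]), np.int32(20), array([ 407.9, -390.5,   33.6])) [ 408.  -389.9]
(array([466. , 240.5]), np.int32(8), array([ 371.7, -698.3,   34.1])) [ 371.8 -697.5]
[[ 4.888e+02 -1.620e+01]
 [ 5.329e+02  1.300e+00]
 [ 5.800e+02 -1.000e-01]
 [ 6.207e+02 -2.190e+01]
 [ 6.507e+02 -5.980e+01]]
[568.11932769 -43.66858493   1.30900326] [[-0.6 -0.1]
 [-0.7  0.6]
 [-0.3 -0.1]
 [ 1.3 -0.2]
 [ 0.3 -0.2]]
1.0
```

Fit: board at (568,-44), yaw 1.309 rad, with residuals around 1 mm. Next I shut the gripper, square the tool to the world axes and travel high to a point above pad1.

```bash
python3 -m crank '[[0,0,0,0.1125],[0,0,0,0.1125],[0,0,0,0.1125],[0,0,0,0.1125],[0.0135,-0.034,0,0],[0.0135,-0.034,0,0],[0.0135,-0.034,0,0],[0.0135,-0.034,0,0],[0.0135,-0.034,0,0],[0.0135,-0.034,0,0],[0.0135,-0.034,0,0],[0.0135,-0.034,0,0]]' 0 20; python3 -c "
from h import *
s=sensors.state();print(cv2.Rodrigues(s['ee_rot'])[0].round(4),s['joint_pos'].round(3))"
```

```text
time_s: 2.0
tcp_pos: [380.4, -288.9, 231.5]
ee_rot: [3.141, 0.001, 0.001]
force: [0.5, 0.3, -0.0]
gripper_width: -0.001
[[ 1.e+00  5.e-04  4.e-04]
 [ 5.e-04 -1.e+00 -4.e-04]
 [ 4.e-04  4.e-04 -1.e+00]] [-0.788  0.282  1.908 -0.     0.951  0.782]
```

```bash
python3 -m crank '[[0.0135,-0.034,0,0],[0.0135,-0.034,0,0],[0.0135,-0.034,0,0],[0.0135,-0.034,0,0],[0.0135,-0.034,0,0],[0.0135,-0.034,0,0],[0.0135,-0.034,0,0],[0.0135,-0.034,0,0],[0,0,0,0],[0,0,0,0]]'; python3 - <<'E'
from h import *
c=optics.capture("wrist"); save(c,"wr1.png")
for p in pads(c,minpx=40): print(p)
print(sensors.state()["joint_pos"].round(3))
E
```

```text
time_s: 2.83
tcp_pos: [488.2, -16.8, 231.2]
ee_rot: [3.141, 0.007, -0.0]
force: [-0.1, 0.3, 0.2]
gripper_width: 0.001
(array([338.4,  22.6]), np.int32(65), array([ 656.4, -111.1,   37.1]))
(array([290.6,  31.1]), np.int32(406), array([648.2, -59. ,  35.8]))
(array([256.8,  59.6]), np.int32(158), array([619.4, -21.6,  35.5]))
(array([237.9,  98.5]), np.int32(145), array([5.772e+02, 4.000e-01, 3.570e+01]))
(array([236.5, 139.2]), np.int32(127), array([529.7,   2.6,  35.7]))
(array([251., 174.]), np.int32(253), array([485.9, -15.4,  35.8]))
[-0.172  0.298  1.885 -0.     0.959  1.396]
```

View pics/wr1.png

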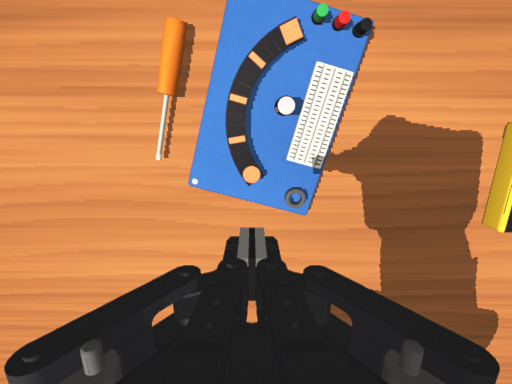

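The wrist view shows the whole strip: round pad at (251,174), square pad at (291,31), and the shut fingertips at (252,235). It agrees with the top fit within 2.5 mm. I'll use the mean of the two.

```bash
python3 -m crank '[[-0.001,-0.001,0.031,0],[0,0,0.031,0],[0,0,0.031,0],[0,0,0.031,0],[0,0,0.031,0],[0,0,0.025,0],[0,0,0,0],[0,0,0,0],[0,0,0,0]]'; python3 - <<'E'
from h import *
P=np.array([(487.4,-15.6),(530.9,2.4),(578.5,.2),(620.3,-21.8),(649.1,-59)])
q,r=fit(P,range(5)); print(q,r.round(1))
a=np.radians(np.linspace(50,-50,41))
R=np.array([[np.cos(q[2]),-np.sin(q[2])],[np.sin(q[2]),np.cos(q[2])]])
W=np.stack([-65+110*np.cos(a),110*np.sin(a)],1)@R.T+q[:2]
print(W[0],W[-1]); d=np.diff(W,axis=0)
print(", ".join("[%.4f,%.4f]"%(x/1000,-y/1000) for x,y in d))
print("cum"); print(W[::10].round(1).tolist())
E
```

```text
time_s: 3.63
tcp_pos: [487.3, -18.2, 52.5]
ee_rot: [3.141, -0.0, 0.002]
force: [-0.4, 0.7, 0.9]
gripper_width: 0.002
[566.70347751 -43.05628387   1.30798523] [[-0.6 -0.1]
 [-0.1  0.1]
 [-0.1  0.2]
 [ 0.3  0.2]
 [ 0.5 -0.4]]
[486.81451404 -15.65389897] [649.55756568 -59.43728673]
[0.0040,-0.0027], [0.0041,-0.0025], [0.0042,-0.0023], [0.0043,-0.0021], [0.0044,-0.0019], [0.0045,-0.0017], [0.0045,-0.0015], [0.0046,-0.0013], [0.0047,-0.0011], [0.0047,-0.0009], [0.0047,-0.0007], [0.0048,-0.0005], [0.0048,-0.0003], [0.0048,-0.0001], [0.0048,0.0001], [0.0048,0.0003], [0.0048,0.0005], [0.0047,0.0007], [0.0047,0.0009], [0.0047,0.0011], [0.0046,0.0013], [0.0045,0.0015], [0.0045,0.0017], [0.0044,0.0019], [0.0043,0.0021], [0.0042,0.0023], [0.0041,0.0025], [0.0040,0.0027], [0.0039,0.0028], [0.0037,0.0030], [0.0036,0.0032], [0.0035,0.0033], [0.0033,0.0035], [0.0032,0.0036], [0.0030,0.0037], [0.0028,0.0039], [0.0027,0.0040], [0.0025,0.0041], [0.0023,0.0042], [0.0021,0.0043]
cum
[[486.8, -15.7], [530.8, 2.5], [578.4, 0.4], [620.6, -21.6], [649.6, -59.4]]
```

```bash
python3 -m crank '[[0,0,0.004,0],[0,0,0.004,0],[0,0,0.002,0],[0,0,0,0],[0,0,0,0],[0,0,0,0]]'; python3 - <<'E'
from h import *
print(sensors.state()["tcp_pos"],sensors.state()["force"])
c=optics.capture("wrist"); a=c["pixels"][:,:,::-1]; cv2.imwrite("pics/wr2.png",cv2.resize(a[100:384,130:390],None,fx=2,fy=2))
print(sensors.state()["tcp_pos"],sensors.state()["force"])
E
```

```text
time_s: 4.13
tcp_pos: [487.0, -17.4, 41.5]
ee_rot: [3.141, 0.001, 0.0]
force: [0.3, 0.4, 0.8]
gripper_width: -0.005
[486.99145625 -17.37084829  41.48361179] [0.2855766  0.38234334 0.83341978]
[486.98326453 -17.36913842  41.45274261] [ 0.77275987 -0.29439244  0.31184703]
```

View pics/wr2.png

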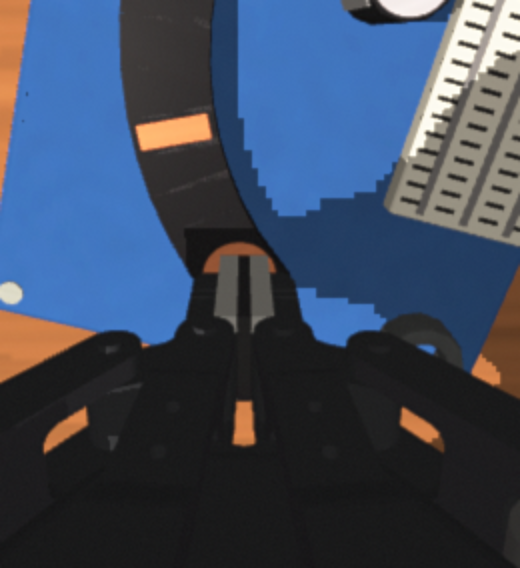

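The crop shows the fingertips centred over the round pad (about (240,258)), a few mm above it. I'll go down gently, shifting 1.5 mm to the left.

```bash
cat >> h.py <<'E'
def avg(cam="wrist",n=4):
    F=[];T=[]
    for i in range(n):
        c=optics.capture(cam); s=sensors.state(); F.append(s["force"]); T.append(s["tcp_pos"])
    print(s["time_s"],"F",np.mean(F,0).round(2),np.std(F,0).round(2),"T",np.mean(T,0).round(2)); return c
E
python3 -c "
from h import *
avg()"
python3 -m crank '[[0,-0.0015,0.002,0],[0,0,0.002,0],[0,0,0.0015,0],[0,0,0.001,0],[0,0,0.001,0],[0,0,0.001,0],[0,0,0,0],[0,0,0,0],[0,0,0,0]]'; python3 -c "
from h import *
avg()"
```

```text
4.3833 F [ 0.    0.35 -0.96] [0.37 0.21 0.51] T [486.95 -17.39  41.38]
time_s: 5.13
tcp_pos: [486.9, -15.9, 32.8]
ee_rot: [3.142, 0.001, -0.0]
force: [-0.7, 1.5, 1.6]
gripper_width: -0.001
5.3333 F [-0.84  1.42  2.11] [0.37 0.44 0.38] T [486.86 -15.9   32.84]
```

```bash
python3 -m crank '[[0.0040,-0.0027,0,0],[0.0041,-0.0025,0,0],[0.0042,-0.0023,0,0],[0.0043,-0.0021,0,0],[0,0,0,0]]'; python3 - <<'E'
from h import *
c=avg()
m=np.zeros(c["range_z"].shape,bool); m[60:260,150:330]=1
p=world(c,m)
q=np.array([566.7,-43.06]);t=1.308
b=(p[:,:2]-q)@np.array([[np.cos(t),-np.sin(t)],[np.sin(t),np.cos(t)]])
r=np.hypot(b[:,0]+65,b[:,1]); a=np.degrees(np.arctan2(b[:,1],b[:,0]+65))
k=(abs(r-110)<8)&(a<15)&(p[:,2]<45); print("strip",k.sum(),np.median(p[k,2]))
k=(r>128)&(r<140)&(a<15)&(a>-30)&(b[:,0]<80)&(p[:,2]<30); print("board",k.sum(),np.median(p[k,2]))
E
```

```text
time_s: 5.75
tcp_pos: [504.7, -5.9, 32.8]
ee_rot: [3.141, 0.002, 0.002]
force: [1.8, 0.9, 1.3]
gripper_width: 0.004
5.95 F [1.98 0.86 2.48] [0.54 0.31 0.23] T [504.1   -6.17  32.84]
strip 3333 32.33701071890752
board 2230 21.457796331917024
```

The depth image puts the strip 10.9 mm above the board (14 mm at rest), so it is pressed about 3 mm. I'll continue to pad2 and beyond.

```bash
python3 -m crank '[[0.0044,-0.0019,0,0],[0.0045,-0.0017,0,0],[0.0045,-0.0015,0,0],[0.0046,-0.0013,0,0],[0.0047,-0.0011,0,0],[0.0047,-0.0009,0,0],[0,0,0,0],[0,0,0,0],[0,0,0,0]]'; python3 -c "
from h import *
avg()"
```

```text
time_s: 6.7
tcp_pos: [531.3, 2.1, 32.9]
ee_rot: [3.141, 0.001, 0.002]
force: [2.0, 0.9, 2.8]
gripper_width: 0.002
6.9 F [1.58 0.34 1.81] [0.37 0.22 0.24] T [531.06   2.06  32.88]
```

```bash
python3 -m crank '[[0.0047,-0.0009,0,0],[0.0048,-0.0006,0,0],[0.0048,-0.0004,0,0],[0.0048,-0.0002,0,0],[0.0048,0,0,0],[0.0048,0.0002,0,0],[0.0048,0.0005,0,0],[0.0047,0.0007,0,0],[0.0047,0.0009,0,0],[0.0046,0.0011,0,0],[0,0,0,0],[0,0,0,0]]'; python3 - <<'E'
from h import *
c=avg(); a=c["pixels"][:,:,::-1]; cv2.imwrite("pics/wr3.png",cv2.resize(a[100:384,130:390],None,fx=2,fy=2))
E
```

```text
time_s: 7.9
tcp_pos: [579.2, 0.7, 32.9]
ee_rot: [3.141, 0.001, 0.003]
force: [2.0, 0.2, 3.1]
gripper_width: -0.0
8.1 F [ 1.28 -0.45  2.69] [0.3  0.42 0.35] T [578.72   0.75  32.93]
```

View pics/wr3.png

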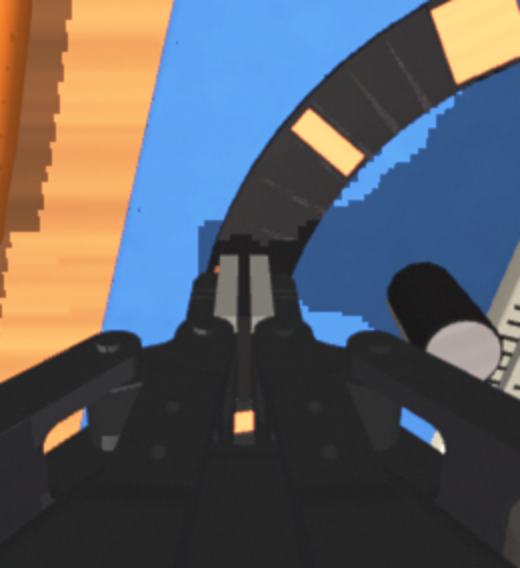

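The fingertips sit centred on pad3 (copper corner showing at (217,268)), with pad4 at (327,142), the square pad at (478,35) and the capacitor well clear. On to pad4.

```bash
python3 -m crank '[[0.0046,0.0013,0,0],[0.0045,0.0016,0,0],[0.0045,0.0018,0,0],[0.0044,0.0020,0,0],[0.0043,0.0022,0,0],[0.0042,0.0023,0,0],[0.0041,0.0025,0,0],[0.0040,0.0027,0,0],[0.0038,0.0029,0,0],[0.0036,0.0031,0,0],[0,0,0,0],[0,0,0,0]]'; python3 -c "
from h import *
avg()"
```

```text
time_s: 9.1
tcp_pos: [621.0, -21.9, 32.9]
ee_rot: [3.141, 0.001, 0.002]
force: [1.9, -1.0, 2.2]
gripper_width: -0.003
9.3 F [ 1.05 -1.23  2.38] [0.24 0.6  0.27] T [620.66 -21.66  32.93]
```

```bash
python3 -m crank '[[0.0036,0.0032,0,0],[0.0035,0.0033,0,0],[0.0033,0.0035,0,0],[0.0032,0.0036,0,0],[0.0030,0.0037,0,0],[0.0028,0.0039,0,0],[0.0027,0.0040,0,0],[0.0025,0.0041,0,0],[0.0023,0.0042,0,0],[0.0021,0.0043,0,0],[0,0,0,0],[0,0,0,0]]'; python3 - <<'E'
from h import *
c=avg(); a=c["pixels"][:,:,::-1]; cv2.imwrite("pics/wr4.png",cv2.resize(a[100:384,130:390],None,fx=2,fy=2))
t=optics.capture("top"); b=t["pixels"][:,:,::-1]; cv2.imwrite("pics/top3.png",cv2.resize(b[110:260,200:350],None,fx=4,fy=4,interpolation=cv2.INTER_CUBIC))
for p in pads(t): print(p)
E
```

```text
time_s: 10.3
tcp_pos: [649.8, -59.9, 32.9]
ee_rot: [3.141, 0.001, 0.001]
force: [0.5, -1.5, 2.6]
gripper_width: -0.0
10.5 F [ 0.74 -1.7   2.47] [0.33 0.44 0.24] T [649.58 -59.46  32.89]
(array([339.1, 124.9]), np.int32(9), array([ 779.9, -290.1,   36.1]))
(array([310.1, 125.7]), np.int32(12), array([ 780.7, -190.2,   34.8]))
(array([466.4, 242.6]), np.int32(13), array([ 364.7, -698.7,   35. ]))
(array([468. , 269.5]), np.int32(6), array([ 275.2, -698.6,   34. ]))
(array([468.9, 284.9]), np.int32(7), array([ 224.4, -698.1,   33.8]))
(array([447.1, 287.8]), np.int32(17), array([ 216.7, -625. ,   34.5]))
(array([408.6, 288.9]), np.int32(15), array([ 216. , -497.7,   32.8]))
```

View pics/wr4.png

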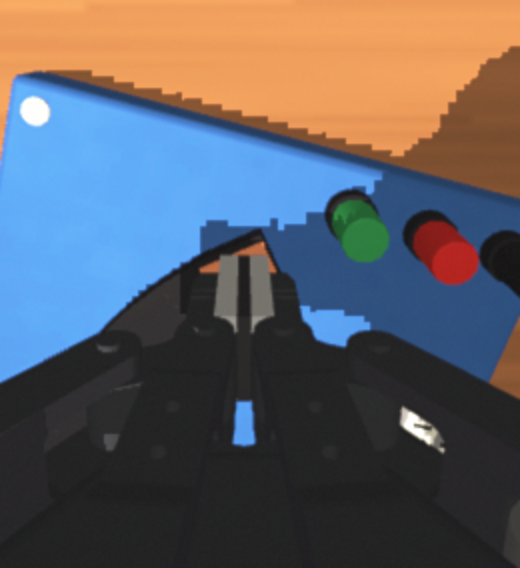

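View pics/top3.png

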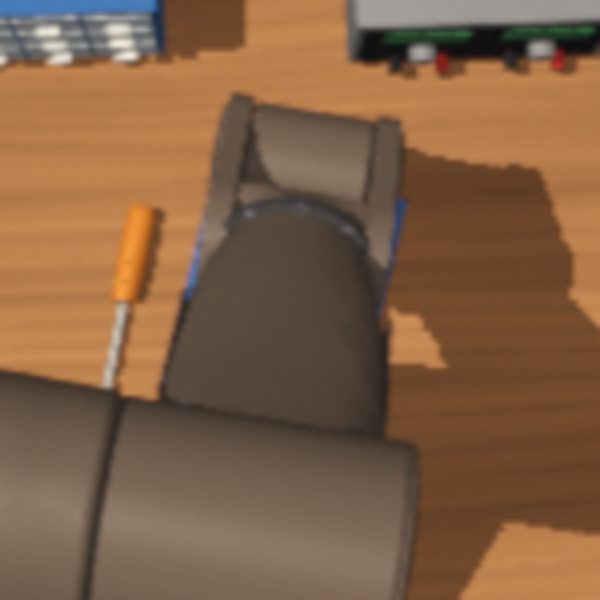

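The wrist crop shows the fingertips on the square pad, with copper visible round them at (240,262) and the green post clear at (360,225). In the top view the arm hides the board. Force is about 2.5 N at z 32.9, steady, so I hand in.

```bash
python3 -c "
from h import *
print(manip.sign_off())"
```

```text
the job is handed in; nothing more can be done
None
```

I shut the gripper, set the fingertips on the round pad and drew them along the arc over all five pads. The job was handed in with them still resting on the square pad. No verdict was reported.

- **Touch:** the upward force stayed at about 1.8 to 2.7 N at every stop (force noise about 0.5 N), with the tip steady at about 32.9 mm. A depth image taken between the first and second pads showed the strip pressed in about 3 mm.
- **Position:** each pad was reached within about 1 mm of the fitted arc. The wrist pictures confirmed the fingertips on the middle pad and on the square pad. Before the move, the top and wrist cameras disagreed by about 2.5 mm in x, and I used the mean.
- **Board and other things:** the path worked out from the first pictures still landed on the last pad, so the board did not shift noticeably. I could not check this from the top camera because the arm hides the board, so the capacitor and ring were not re-checked at the end. The screwdriver still looked to be in place.
- **Time:** about 10.6 s of the 43 s allowed.

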